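# Tuck the scale plate under the leaf and hold it flat

## Task

Lift the white scale plate out of the black tray by its blue grip and, on the cork specimen board, slide its front edge squarely in under the middle of the green leaf until the plate's red line is at the leaf's free edge, without lifting the leaf and without disturbing anything else on the bench. Press the plate down firmly flat on the board for the photograph, and finish like that: still holding and pressing it, not letting go.

Things in the scene. Friction and masses are not known exactly. Their poses are not given: they have to be found in the camera images.
- scale_plate: white rigid plate lying in the tray, 130 mm (its x) by 80 mm (y) by 5 mm thick, 140 g; origin at the centre of its underside, +x towards its front edge, z up. Red line across its top 25 mm behind the front edge; ticks and colour patches behind that
- plate_line (a point): middle of the red line, on the plate's top face: 40 mm ahead of the plate's origin, 5 mm above its underside
- plate_grip (a point): centre of the top of the blue grip bar fixed on the plate: 5 mm behind the plate's origin, 33 mm above its underside; the bar is 12 mm thick along the plate's x, 50 mm long along y and stands 28 mm above the plate's top face
- board: fixed cork board, 260 mm (its x) by 180 mm (y), 12 mm thick; origin at the centre of its underside; +x points away from the robot, towards the leaf that lies over its far part. Two black hinge blocks, 26 mm high, stand 69 to 87 mm either side of the middle at x = 98 to 128 mm; below the leaf it is otherwise empty
- leaf_edge (a point): fixed point at the middle of the leaf's free edge as it rests, at its underside: 30 mm ahead of the board's origin, 21 mm above it, 9 mm above the board's top face
- leaf (a joint): angle (rad) of the lime green leaf, 130 mm wide, 4 mm thick, 82 mm long from its free edge at board x = 30 mm to its hinged far end; 0 = resting level on its stop, underside 9 mm above the board's top face; grows as the free edge is lifted; 60 g, swings up freely, hinge axis 86 mm beyond the free edge
- tray: fixed black tray, 260 mm by 220 mm, rim 20 mm high, walls and floor 5 mm thick; origin at the centre of its underside
- forceps: steel forceps, 120 mm long, 14 mm wide, 8 mm high, lying in the tray beyond the plate; leave it alone
- weight: brass weight, 24 mm across, 25 mm high, standing on the front left corner of the board (about 107 mm nearer than its middle, 70 mm to the left); leave it alone
- beaker: glass beaker, 70 mm across, 90 mm high, towards the back of the bench; leave it alone
- specimen_jar: amber jar with black cap, 64 mm across, 80 mm high, at the left side; leave it alone
- wash_bottle: white wash bottle with red cap, 64 mm across, 170 mm high, at the right side; leave it alone
- petri_dish: clear flat dish, 90 mm across, 16 mm high, at the left side; leave it alone
Things that resemble listed ones, but are neither listed nor needed, are in the scene too. What is shaped like the scale_plate but purple is not meant.

How it is judged:
By the outcome, as a careful person would: the job done as asked, in the order asked, and still so for the second after the job is handed in, while the arm keeps its last pose, push and grip.
It also fails if it takes over 45 s, if anything falls off the work surface, if the arm or the gripper's body presses on something with over 40 N, if the wrist force passes 120 N, or if a joint passes its speed limit or range.

## Robot

A 6-joint arm with a two-finger parallel gripper is mounted at the origin on the work surface. World frame = base frame: x ahead of the robot, y to its left, z up, the work surface at z = 0. Lengths are in m, angles in rad, forces in N, time in s.
With the tool pointing down it reaches from about 0.325 to 0.775 m from the base axis. Payload 9.3 kg.
Tool frame: the origin (TCP) lies at the very end of the fingers, on their centre line; the grasp point (between the pads) lies 19 mm behind it; z points along the fingers, x is the direction in which the jaws open and shut, and the axes are right-handed (so a half turn about z gives the same grasp; the last joint's range is limited). The gripper opens to 85 mm and grips with 20 to 120 N. Pads are 22 mm wide; open, the fingers measure 114 mm over their backs; the gripper's body (76 mm by 85 mm) begins 54 mm behind the grasp point. The pads swing forward as they close: fully open they stand 13 mm farther back than shut.
Start: joints at [-1.438, 0.259, 0.021, 1.334, 0, 1.418], TCP at [0.155, -0.528, 0.231] pointing down, gripper open.
Joint ranges: [-3.04, 3.04], [-0.91, 1.82], [-1.04, 1.36], [-1.92, 1.95], [-1.52, 1.45], [-3.14, 3.14]. Speed limits (rad/s): [2.22, 2.22, 2.79, 3.14, 3.14, 3.14].

## Interface

Orientations are given as [roll, pitch, yaw] about the fixed x, y, z axes, in that order (R = Rz(yaw) Ry(pitch) Rx(roll)).
In Python, from bench import bot gives the robot as it stands.
- The arm moves only by the tool arm_command, never from a script. Its argument "commands" is a list of rows, each a list of 2 entries, a list of its own where there are three numbers: the shift along the tool's x, y, z in units of 30 mm (1.0 is 30 mm), then the turn, a rotation vector about the tool's x, y, z in units of 6 degrees (1.0 is 6 degrees). A call has exactly 5 rows; each row shifts and turns the commanded pose from where the row before left it, along the tool's axes as they then stand; what a row does not reach is not made up. A row lasts 1/12 s, in which the tool goes at most 41.7 mm and 7.16 degrees, less where a joint would pass 70% of its speed; a pose out of reach is approached as far as the arm can. A call is refused whole if a number of a shift passes 1 or a number of a turn 1, either way. A call with a gripper value outside its range is refused whole. "grip" is the gripper command: -1 is shut, 1 is fully open, values between are in proportion, set as the call begins (left out, the last holds). The fingers move at their own pace and stop on an object; "force" is the grip in N (left out, the last holds). Time passes only in rows, so rows that do not move let the fingers close, or fill a call up. It gives the time, the measured TCP pose, the force and the opening at its end, in the units of the state.
- bot.get_state(): the state, without advancing time (a new reading comes with each control period).
- bot.grab_frame(name): name is "scene" or "side" or "wrist"; returns the picture (400x640x3 uint8, red, green, blue); there is no depth.
- bot.get_calibration(name): a dict with "camera_matrix" (3x3 intrinsics, pixels), "R" (3x3) and "t" (3): a world point X has camera coordinates R X + t. Camera axes: x right, y down, z forward; pixel columns grow to the right and rows downward; lengths in m; the calibration is good to about 2 mm. A picture is of the moment at which its call begins: read the wrist's pose just before it. get_calibration takes no time and is no camera call; for the wrist camera it gives the pose at the moment of the call.
- bot.job_done(): hands the job in, once; it reports no verdict.
The state is a dict: "time_s": time; "q": joint angles; "joint_velocities": joint speeds; "effort": joint torques, N m; "ee_pos": TCP position; "tcp_rot": TCP orientation; "ft_force": force on the tool from outside, world axes, zero at the start; "torque": the same for the moment, N m; "finger_gap": finger opening in m.
Only numpy, scipy, OpenCV 4.12 (cv2) and the standard library are available. Lean on these libraries where they do the work, as an engineer would, in place of code of your own. Each camera call takes 0.05 s, during which the arm holds its last target. There are 200 camera calls.

## Working session

There is one attempt and no reset: what is moved stays moved. The work goes in short steps, Python scripts to look and compute and a tool call to move; the robot and the scene stay as the last step left them, time stands still between calls to the robot, and variables do not carry over. Pictures are saved under pics/ and viewed, about 8 in all and at most 12, crops included, and the job is handed in when it is done.

Besides the shell and the picture viewer there is one more tool, called after "Call:" by a JSON object that holds its "op" and its "data", one argument or row to a line. arm_command: Moves the arm, as the interface text tells. Its arguments: {"type":"object","properties":{"commands":{"type":"array","items":{"type":"array"}},"grip":{"type":"number"},"force":{"type":"number"}},"required":["commands"]}

```bash
mkdir -p pics
cat > h.py <<'E'
from bench import bot
import numpy as np, cv2
def snap(name,fn,crop=None,k=1):
    c=bot.get_calibration(name); im=bot.grab_frame(name)[:,:,::-1]
    cv2.imwrite('pics/'+fn+'_raw.png',im)
    if crop: x0,y0,x1,y1=crop; im=im[y0:y1,x0:x1]
    cv2.imwrite('pics/'+fn+'.png',cv2.resize(np.ascontiguousarray(im),None,fx=k,fy=k,interpolation=cv2.INTER_CUBIC))
    np.savez('pics/'+fn+'.npz',K=c['camera_matrix'],R=c['R'],t=c['t']); return c
def cal(fn):
    d=np.load('pics/'+fn+'.npz'); return d['K'],d['R'],d['t']
def atz(fn,uv,z):
    K,R,t=cal(fn); d=R.T@np.linalg.inv(K)@np.array([*uv,1.]); C=-R.T@t
    return C+d*(z-C[2])/d[2]
def tri(fns,uvs):
    P=[(lambda K,R,t:K@np.c_[R,t])(*cal(f)) for f in fns]
    A=np.vstack([[u*p[2]-p[0],v*p[2]-p[1]] for p,(u,v) in zip(P,uvs)])
    X=np.linalg.svd(A)[2][-1]; return X[:3]/X[3]
def proj(fn,X):
    K,R,t=cal(fn); p=K@(R@np.array(X)+t); return p[:2]/p[2]
E
python3 - <<'E'
from h import *
for n in('scene','side'):
    c=snap(n,n+'1'); print(n,-np.array(c['R']).T@c['t'])
a=cv2.imread('pics/scene1.png');b=cv2.imread('pics/side1.png')
s=bot.get_state();print(s['time_s'],s['ee_pos'],s['tcp_rot'],s['finger_gap'],s['ft_force'])
E
```

```text
scene [1.24594133 0.14712735 0.93110026]
side [ 0.27881365 -1.08066018  0.99566679]
0.1 [ 0.15502608 -0.52743316  0.23072016] [-3.14142078e+00  1.20586017e-03 -1.28498746e+00] 0.08540927999533536 [ 0.71800508  0.53354512 -0.1889446 ]
```

View pics/scene1.png

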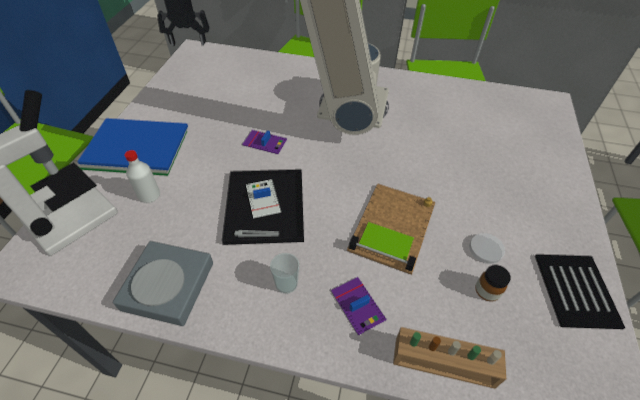

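View pics/side1.png

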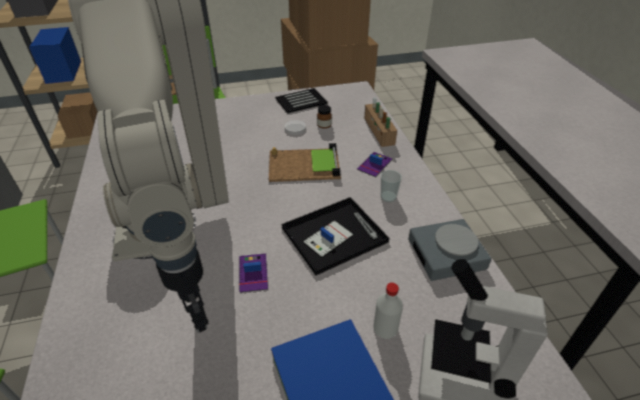

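The scene picture shows the plate in the tray with its grip at about (262,194), the leaf's free edge at about (388,228), and two purple decoys. In the side picture the grip is at about (327,235) and the leaf at (322,160). I'll enlarge both.

Run:
```python
from h import *
a=cv2.imread('pics/scene1_raw.png')[165:275,220:445];b=cv2.imread('pics/side1_raw.png')[140:275,260:400]
a=cv2.resize(a,None,fx=3.5,fy=3.5,interpolation=cv2.INTER_CUBIC)
cv2.imwrite('pics/a.png',a)
b=cv2.resize(b,None,fx=4.4,fy=4.4,interpolation=cv2.INTER_CUBIC);cv2.imwrite('pics/b.png',b)
```

```text
(no output)
```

View pics/a.png

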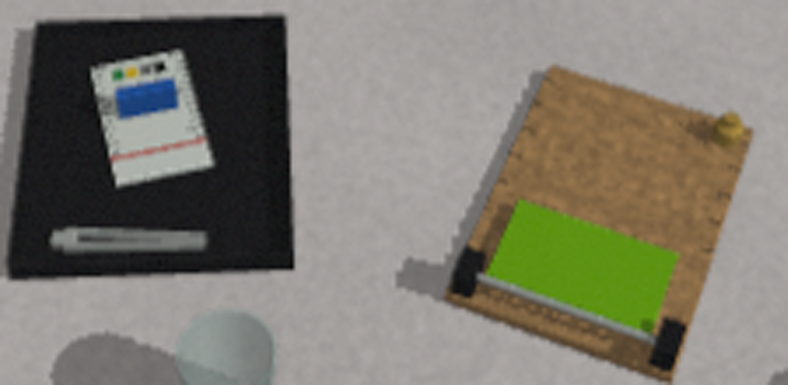

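View pics/b.png

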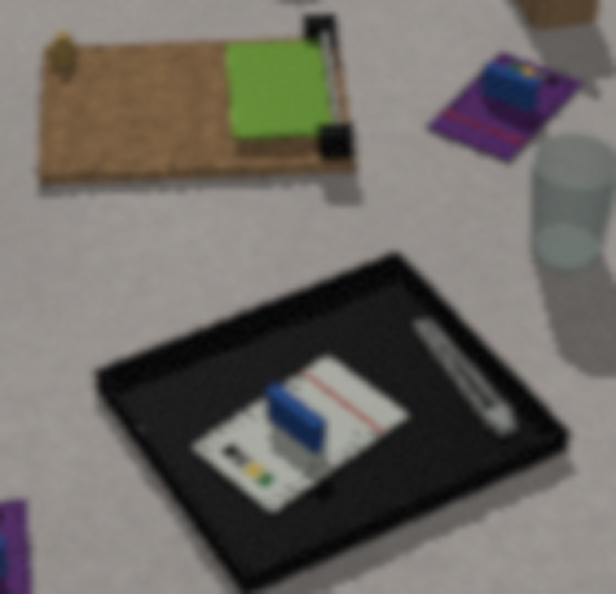

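Crop readings: plate corners at a(117,186),(213,165),(182,50),(92,67). Leaf free edge runs a(518,198) to (680,253), and b(232,138) to (227,45). Next I triangulate.

Run:
```python
from h import *
A=lambda x,y:(220+x/3.5-.35,165+y/3.5-.35)
B=lambda x,y:(260+x/4.4-.4,140+y/4.4-.4)
pts={'pl front -y':((117,186),(408,412)),'pl front +y':((213,165),(328,355)),'pl back -y':((92,67),(273,513)),'pl back +y':((182,50),(193,444)),
'leaf free -y':((518,198),(232,138)),'leaf free +y':((680,253),(227,45)),'board near -y':((553,66),(40,178)),'board near +y':((752,130),(45,45))}
R={}
for k,(a,b) in pts.items():
    R[k]=tri(['scene1','side1'],[A(*a),B(*b)]); print(k,R[k].round(4))
c=sum(R[k] for k in list(R)[:4])/4; f=(R['pl front -y']+R['pl front +y']-R['pl back -y']-R['pl back +y'])/2
print('plate c',c,'len',np.linalg.norm(f),'yaw',np.degrees(np.arctan2(f[1],f[0])))
e=R['leaf free +y']-R['leaf free -y'];print('leaf mid',(R['leaf free +y']+R['leaf free -y'])/2,np.linalg.norm(e),'board yaw',np.degrees(np.arctan2(-e[0],e[1])))
e=R['board near +y']-R['board near -y'];print('board near w',np.linalg.norm(e),'yaw',np.degrees(np.arctan2(-e[0],e[1])))
```

```text
pl front -y [ 0.6015 -0.1805  0.0086]
pl front +y [ 0.5619 -0.1117  0.0084]
pl back -y [ 0.4856 -0.2456  0.0074]
pl back +y [ 0.4475 -0.1748  0.0094]
leaf free -y [0.5472 0.1361 0.0234]
leaf free +y [0.5716 0.2649 0.0241]
board near -y [0.3882 0.1425 0.0086]
board near +y [0.421  0.3159 0.0133]
plate c [ 0.52412869 -0.17816489  0.00844753] len 0.13177478945022092 yaw 29.103727769237317
leaf mid [0.5593958  0.20047702 0.02374867] 0.1311126275309327 board yaw -10.706203540685296
board near w 0.17655692017835084 yaw -10.720723032392877
```

Measurements agree with the text (plate 132 mm long, leaf edge 131 mm wide, leaf edge z about 23 mm). Going above the grip.

Call:
{"op": "arm_command", "data": {
  "commands": [
    [[-0.51,-1.0,0],[0,0,0]],
    [[-0.51,-1.0,0],[0,0,0]],
    [[-0.51,-1.0,0],[0,0,0]],
    [[-0.51,-1.0,0],[0,0,0]],
    [[-0.51,-1.0,0],[0,0,0]]
  ],
  "grip": 1
}}

```text
time_s: 0.52
ee_pos: [0.2781, -0.4107, 0.231]
tcp_rot: [3.142, 0.001, -1.286]
ft_force: [0.7, 0.4, 0.3]
finger_gap: 0.0856
```

Call:
{"op": "arm_command", "data": {
  "commands": [
    [[-0.51,-1.0,0],[0,0,0]],
    [[-0.51,-1.0,0],[0,0,0]],
    [[-0.51,-1.0,0],[0,0,0]],
    [[-0.51,-1.0,0],[0,0,0]],
    [[-0.51,-1.0,0],[0,0,0]]
  ]
}}

```text
time_s: 0.93
ee_pos: [0.4006, -0.2949, 0.2311]
tcp_rot: [3.141, 0.0, -1.285]
ft_force: [0.7, 0.0, -0.4]
finger_gap: 0.0854
```

Call:
{"op": "arm_command", "data": {
  "commands": [
    [[-0.51,-1.0,0],[0,0,0]],
    [[-0.51,-1.0,0],[0,0,0]],
    [[-0.51,-1.0,0],[0,0,0]],
    [[-0.51,-1.0,0],[0,0,0]],
    [[-0.51,-1.0,0],[0,0,0]]
  ]
}}

```text
time_s: 1.35
ee_pos: [0.523, -0.1791, 0.231]
tcp_rot: [3.141, 0.0, -1.285]
ft_force: [0.0, -1.0, -0.8]
finger_gap: 0.0851
```

Call:
{"op": "arm_command", "data": {
  "commands": [
    [[0,0,0],[0,0,-0.86]],
    [[0,0,0],[0,0,-0.86]],
    [[0,0,0],[0,0,-0.86]],
    [[0,0,0],[0,0,-0.86]],
    [[0,0,0],[0,0,-0.86]]
  ]
}}

```text
time_s: 1.77
ee_pos: [0.5221, -0.1803, 0.2308]
tcp_rot: [3.141, 0.001, -0.83]
ft_force: [-0.1, 0.6, 0.1]
finger_gap: 0.0854
```

Call:
{"op": "arm_command", "data": {
  "commands": [
    [[0,0,0],[0,0,-0.86]],
    [[0,0,0],[0,0,-0.86]],
    [[0,0,0],[0,0,-0.86]],
    [[0,0,0],[0,0,-0.86]],
    [[0,0,0],[0,0,-0.86]]
  ]
}}

```text
time_s: 2.18
ee_pos: [0.5219, -0.1806, 0.2309]
tcp_rot: [-3.142, 0.001, -0.38]
ft_force: [-0.3, -0.4, 0.1]
finger_gap: 0.0852
```

Call:
{"op": "arm_command", "data": {
  "commands": [
    [[0,0,0],[0,0,-0.86]],
    [[0,0,0],[0,0,-0.86]],
    [[0,0,0],[0,0,-0.86]],
    [[0,0,0],[0,0,-0.86]],
    [[0,0,0],[0,0,-0.86]]
  ]
}}

```text
time_s: 2.6
ee_pos: [0.5219, -0.1806, 0.2309]
tcp_rot: [-3.141, 0.001, 0.07]
ft_force: [-0.5, -0.6, -0.2]
finger_gap: 0.0855
```

Call:
{"op": "arm_command", "data": {
  "commands": [
    [[0,0,0.4],[0,0,-0.86]],
    [[0,0,0.4],[0,0,-0.86]],
    [[0,0,0.4],[0,0,-0.86]],
    [[0,0,0.4],[0,0,-0.86]],
    [[0,0,0.4],[0,0,-0.86]]
  ]
}}

```text
time_s: 3.02
ee_pos: [0.5219, -0.1805, 0.1704]
tcp_rot: [-3.141, 0.0, 0.521]
ft_force: [-0.9, -0.5, -1.0]
finger_gap: 0.0857
```

Run:
```python
from h import *
s=bot.get_state();print(s['time_s'],s['ee_pos'],s['tcp_rot'],s['finger_gap'],s['q'])
snap('wrist','w1')
s=bot.get_state();print(s['time_s'],s['ee_pos'],s['tcp_rot'],s['ft_force'])
for p in((.5197,-.1806,.038),(.5241+.065*.8737,-.178+.065*.486,.010)):print(proj('w1',p))
```

```text
3.0167 [ 0.52186221 -0.18051522  0.1703728 ] [-3.14097617e+00  3.73432016e-04  5.20645473e-01] 0.08571767295690445 [-4.85009389e-01  2.87123071e-01 -9.53620670e-02  1.18903180e+00
  1.47816046e-05  5.65141575e-01]
3.0667 [ 0.52107234 -0.18011633  0.16807075] [-3.13827460e+00  2.08116164e-03  5.26836751e-01] [-0.64228509 -0.13240878 -2.61282435]
[314.97517662 190.8715845 ]
[378.62669926 185.14394989]
```

View pics/w1.png

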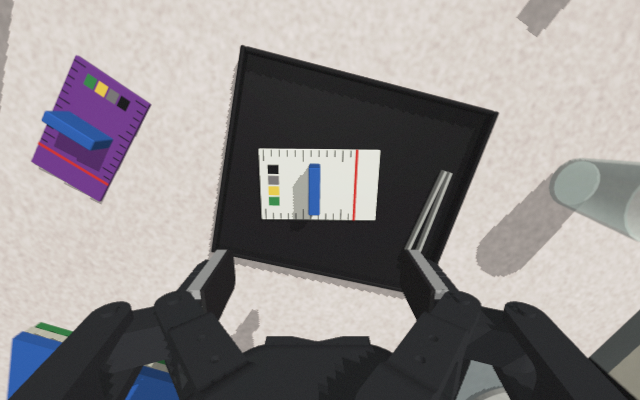

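The wrist picture shows the blue bar top centred at (314,190), against a predicted (315,191). The plate is square to the tool. Descending.

Call:
{"op": "arm_command", "data": {
  "commands": [
    [[-0.06,0,0.8],[0,0,0]],
    [[0,0,0.8],[0,0,0]],
    [[0,0,0.8],[0,0,0]],
    [[0,0,0.8],[0,0,0]],
    [[0,0,0.6],[0,0,0]]
  ]
}}

```text
time_s: 3.48
ee_pos: [0.5199, -0.1812, 0.0556]
tcp_rot: [-3.14, 0.001, 0.514]
ft_force: [-0.9, 0.4, -0.3]
finger_gap: 0.0856
```

Call:
{"op": "arm_command", "data": {
  "commands": [
    [[0,0,0.4],[0,0,0]],
    [[0,0,0.3],[0,0,0]],
    [[0,0,0.2],[0,0,0]],
    [[0,0,0.1],[0,0,0]],
    [[0,0,0],[0,0,0]]
  ]
}}

```text
time_s: 3.9
ee_pos: [0.5205, -0.1815, 0.0272]
tcp_rot: [-3.141, 0.0, 0.516]
ft_force: [-0.1, 0.0, 0.5]
finger_gap: 0.0853
```

Call:
{"op": "arm_command", "data": {
  "commands": [
    [[0,0,0.3],[0,0,0]],
    [[0,0,0.12],[0,0,0]],
    [[0,0,0],[0,0,0]],
    [[0,0,0],[0,0,0]],
    [[0,0,0],[0,0,0]]
  ],
  "grip": -0.5,
  "force": 60
}}

```text
time_s: 4.32
ee_pos: [0.5207, -0.1816, 0.0149]
tcp_rot: [3.141, -0.0, 0.516]
ft_force: [0.0, 0.7, 0.1]
finger_gap: 0.0257
```

Call:
{"op": "arm_command", "data": {
  "commands": [
    [[0,0,0],[0,0,0]],
    [[0,0,0],[0,0,0]],
    [[0,0,0],[0,0,0]],
    [[0,0,0],[0,0,0]],
    [[0,0,0],[0,0,0]]
  ],
  "grip": -1,
  "force": 60
}}

```text
time_s: 4.73
ee_pos: [0.5208, -0.1817, 0.0151]
tcp_rot: [3.141, -0.0, 0.516]
ft_force: [-0.6, -0.5, 5.1]
finger_gap: 0.011
```

Call:
{"op": "arm_command", "data": {
  "commands": [
    [[0,0,0],[0,0,0]],
    [[0,0,0],[0,0,0]],
    [[0,0,0],[0,0,0]],
    [[0,0,0],[0,0,0]],
    [[0,0,0],[0,0,0]]
  ],
  "force": 90
}}

```text
time_s: 5.15
ee_pos: [0.5209, -0.1817, 0.0152]
tcp_rot: [3.141, -0.001, 0.516]
ft_force: [-0.3, 0.4, 7.2]
finger_gap: 0.0102
```

Call:
{"op": "arm_command", "data": {
  "commands": [
    [[0,0,-0.1],[0,0,0]],
    [[0,0,-0.2],[0,0,0]],
    [[0,0,-0.4],[0,0,0]],
    [[0,0,-0.6],[0,0,0]],
    [[0,0,-0.7],[0,0,0]]
  ]
}}

```text
time_s: 5.57
ee_pos: [0.5198, -0.1811, 0.0747]
tcp_rot: [-3.14, 0.001, 0.516]
ft_force: [0.9, -0.1, -1.9]
finger_gap: 0.0103
```

Call:
{"op": "arm_command", "data": {
  "commands": [
    [[0,0,-0.5],[0,0,0]],
    [[0,0,-0.3],[0,0,0]],
    [[0,0,0],[0,0,0]],
    [[0,0,0],[0,0,0]],
    [[0,0,0],[0,0,0]]
  ]
}}

```text
time_s: 5.98
ee_pos: [0.52, -0.1813, 0.0977]
tcp_rot: [-3.14, 0.001, 0.516]
ft_force: [-0.5, -0.0, -1.2]
finger_gap: 0.0102
```

Call:
{"op": "arm_command", "data": {
  "commands": [
    [[0.2,-0.4,0],[0,0,0]],
    [[0.3,-0.8,0],[0,0,0]],
    [[0.4,-0.9,0],[0,0,0]],
    [[0.4,-0.9,0],[0,0,0]],
    [[0.4,-0.9,0],[0,0,0]]
  ]
}}

```text
time_s: 6.4
ee_pos: [0.5061, -0.0528, 0.0977]
tcp_rot: [-3.14, 0.001, 0.516]
ft_force: [0.7, 0.2, -0.7]
finger_gap: 0.0101
```

Call:
{"op": "arm_command", "data": {
  "commands": [
    [[0.4,-0.9,0],[0,0,0]],
    [[0.4,-0.9,0],[0,0,0]],
    [[0.4,-0.9,0],[0,0,0]],
    [[0.4,-0.9,0],[0,0,0]],
    [[0.4,-0.9,0],[0,0,0]]
  ]
}}

```text
time_s: 6.82
ee_pos: [0.4914, 0.0944, 0.0979]
tcp_rot: [-3.141, 0.001, 0.516]
ft_force: [0.1, -0.2, -1.1]
finger_gap: 0.0104
```

Call:
{"op": "arm_command", "data": {
  "commands": [
    [[0.4,-0.9,0],[0,0,0.5]],
    [[0,0,0],[0,0,0.8]],
    [[0,0,0],[0,0,0.8]],
    [[0,0,0],[0,0,0.8]],
    [[0,0,0],[0,0,0.8]]
  ]
}}

```text
time_s: 7.23
ee_pos: [0.4887, 0.1228, 0.0977]
tcp_rot: [-3.141, 0.002, 0.126]
ft_force: [-0.5, -0.2, -0.8]
finger_gap: 0.0102
```

Call:
{"op": "arm_command", "data": {
  "commands": [
    [[0,0,0],[0,0,0.8]],
    [[0,0,0],[0,0,0.8]],
    [[0,0,0],[0,0,0.8]],
    [[0,0,0],[0,0,0.6]],
    [[0,0,0],[0,0,0]]
  ]
}}

```text
time_s: 7.65
ee_pos: [0.4889, 0.1223, 0.0978]
tcp_rot: [3.141, 0.002, -0.188]
ft_force: [0.3, 0.9, -1.1]
finger_gap: 0.0102
```

Run:
```python
from h import *
s=bot.get_state();print(s['time_s'],s['ee_pos'],s['tcp_rot'],s['ft_force'])
snap('wrist','w2');print(proj('w2',(.5594,.2005,.0225)))
```

```text
7.65 [0.48886353 0.12231757 0.09778686] [ 3.14127117e+00  1.83544695e-03 -1.88011134e-01] [ 0.29891714  0.87223004 -1.11352637]
[392.95557631  92.48281981]
```

View pics/w2.png

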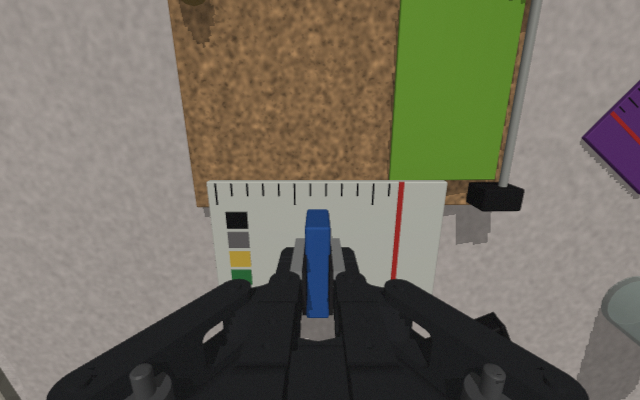

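The wrist picture shows the plate held level. Its red line runs from (402,182) to (396,280), the leaf's free edge from (399,0) to (390,180), and the plate's +y edge is at row 182. Next I work out the offsets.

Run:
```python
from h import *
zt=.0926
r=lambda n,uv,z:print(n,atz('w2',uv,z).round(4)) or atz('w2',uv,z)
bl=r('plate back+y',(209,181.5),zt);fl=r('plate front+y',(447,181),zt);l1=r('red',(402,182),zt);l2=r('red2',(396,280),zt)
d=fl-bl;print('len',np.linalg.norm(d),'yaw',np.degrees(np.arctan2(d[1],d[0])))
u=d/np.linalg.norm(d);n=np.array([-u[1],u[0],0])
c=(bl+fl)/2-.04*n;print('plate centre',c)
e=l1-l2;print('yaw red',np.degrees(np.arctan2(-e[0],e[1])))
a=r('leaf -y',(390,180),.025);b=r('leaf +',(399,1),.025);e=b-a;print('leaf yaw',np.degrees(np.arctan2(-e[0],e[1])))
f=r('leaf far',(497,179),.025);print(np.linalg.norm(f-a))
e/=np.linalg.norm(e);print('leaf mid',a+.065*e)
```

```text
plate back+y [0.439  0.1725 0.0926]
plate front+y [0.565  0.149  0.0926]
red [0.5412 0.153  0.0926]
red2 [0.5316 0.0934 0.0926]
len 0.1281312207522066 yaw -10.546665297162317
plate centre [0.4947034 0.1214335 0.0926   ]
yaw red -9.122884743229598
leaf -y [0.5495 0.137  0.025 ]
leaf + [0.5688 0.2559 0.025 ]
leaf yaw -9.22311448856065
leaf far [0.6316 0.1223 0.025 ]
0.08342661141165468
leaf mid [0.55991644 0.20114449 0.025     ]
```

Call:
{"op": "arm_command", "data": {
  "commands": [
    [[-0.17,-0.6,0],[0,0,0]],
    [[-0.17,-0.6,0],[0,0,0]],
    [[-0.17,-0.6,0],[0,0,0]],
    [[-0.17,-0.6,0],[0,0,0]],
    [[-0.17,-0.6,0],[0,0,0]]
  ]
}}

```text
time_s: 8.12
ee_pos: [0.4807, 0.216, 0.0982]
tcp_rot: [3.141, 0.001, -0.183]
ft_force: [0.4, -0.4, -0.7]
finger_gap: 0.0102
```

Call:
{"op": "arm_command", "data": {
  "commands": [
    [[0,0,0.6],[0,0,0]],
    [[0,0,0.6],[0,0,0]],
    [[0,0,0.5],[0,0,0]],
    [[0,0,0.4],[0,0,0]],
    [[0,0,0],[0,0,0]]
  ]
}}

```text
time_s: 8.53
ee_pos: [0.4794, 0.2149, 0.0331]
tcp_rot: [3.14, 0.004, -0.183]
ft_force: [-1.0, -0.2, -1.1]
finger_gap: 0.01
```

Run:
```python
from h import *
s=bot.get_state();print(s['time_s'],s['ee_pos'],s['tcp_rot'],s['ft_force'])
snap('wrist','w3',(190,100,520,340),2.4);snap('scene','s3');snap('side','d3')
```

```text
8.5333 [0.47944906 0.21486183 0.03311814] [ 3.13971959  0.00412826 -0.18285226] [-0.97717476 -0.17689968 -1.10519472]
```

View pics/w3.png

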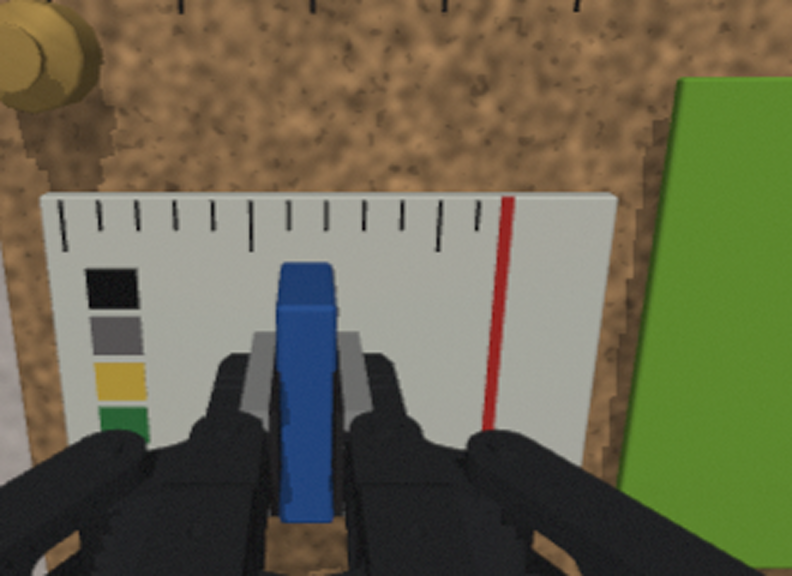

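The crop shows the plate above the board just short of the leaf. Plate front edge runs (616,195)-(583,465), red line (507,197)-(489,430), leaf free edge (683,80)-(619,490). The leaf corners are at (683,80) and about (607,567).

Run:
```python
from h import *
W=lambda x,y,z:atz('w3',(190+x/2.4-.3,100+y/2.4-.3),z)
zt=.0279
f1,f2=W(616,195,zt),W(583,465,zt);r1,r2=W(508,197,zt),W(489,430,zt);bl=W(42,195,zt);l1,l2=W(683,80,.025),W(619,490,.025)
yaw=lambda e:np.degrees(np.arctan2(-e[0],e[1]))
print('front',yaw(f1-f2),'red',yaw(r1-r2),'leaf',yaw(l1-l2)); d=f1-bl;print('long edge',np.degrees(np.arctan2(d[1],d[0])),np.linalg.norm(d))
for y in(-10.2,):
    u=np.array([np.cos(np.radians(y)),np.sin(np.radians(y)),0]);n=np.array([-u[1],u[0],0])
    print('x: front',f1@u,f2@u,'red',r1@u,r2@u,'leaf',l1@u,l2@u,'y: plate +edge',f1@n,'leaf +edge',l1@n)
print(l1)
```

```text
front -9.594171243697492 red -9.976396235002332 leaf -10.278842186916078
long edge -10.344887640796745 0.1286478238423804
x: front 0.5033297050115784 0.5040721026239308 red 0.4792327924301342 0.4794655370329858 leaf 0.5158689490537958 0.5157248356464312 y: plate +edge 0.33654852404274305 leaf +edge 0.3614034073397902
[0.57171498 0.26433913 0.025     ]
```

Call:
{"op": "arm_command", "data": {
  "commands": [
    [[0,0,0.15],[0,0,0]],
    [[0,0,0.1],[0,0,0]],
    [[0,0,0.05],[0,0,0]],
    [[0,0,0],[0,0,0]],
    [[0,0,0],[0,0,0]]
  ]
}}

```text
time_s: 9.1
ee_pos: [0.4813, 0.215, 0.0268]
tcp_rot: [-3.142, -0.0, -0.185]
ft_force: [-0.2, -0.2, -1.4]
finger_gap: 0.0101
```

Call:
{"op": "arm_command", "data": {
  "commands": [
    [[0,0,0.06],[0,0,0]],
    [[0,0,0.06],[0,0,0]],
    [[0,0,0],[0,0,0]],
    [[0,0,0],[0,0,0]],
    [[0,0,0],[0,0,0]]
  ]
}}

```text
time_s: 9.52
ee_pos: [0.4813, 0.215, 0.0231]
tcp_rot: [-3.142, 0.0, -0.185]
ft_force: [-0.7, 0.1, -1.4]
finger_gap: 0.0101
```

Call:
{"op": "arm_command", "data": {
  "commands": [
    [[0.15,0,0],[0,0,0]],
    [[0.2,0,0],[0,0,0]],
    [[0.2,0,0],[0,0,0]],
    [[0.1,0,0],[0,0,0]],
    [[0,0,0],[0,0,0]]
  ]
}}

```text
time_s: 9.93
ee_pos: [0.5016, 0.2112, 0.023]
tcp_rot: [-3.141, -0.001, -0.186]
ft_force: [0.3, 0.4, -1.2]
finger_gap: 0.0102
```

Call:
{"op": "arm_command", "data": {
  "commands": [
    [[0.15,0,0],[0,0,0]],
    [[0.15,0,0],[0,0,0]],
    [[0.1,0,0],[0,0,0]],
    [[0,0,0],[0,0,0]],
    [[0,0,0],[0,0,0]]
  ]
}}

```text
time_s: 10.35
ee_pos: [0.5124, 0.2091, 0.023]
tcp_rot: [3.142, 0.0, -0.186]
ft_force: [-0.2, -0.5, -1.5]
finger_gap: 0.01
```

Run:
```python
from h import *
s=bot.get_state();print(s['time_s'],s['ee_pos'],s['tcp_rot'],s['ft_force'])
snap('wrist','w4',(190,100,520,340),2.4)
```

```text
10.35 [0.51237671 0.20912026 0.02299636] [ 3.14153671e+00  1.33154733e-04 -1.85598823e-01] [-0.23892632 -0.52567615 -1.53647849]
```

View pics/w4.png

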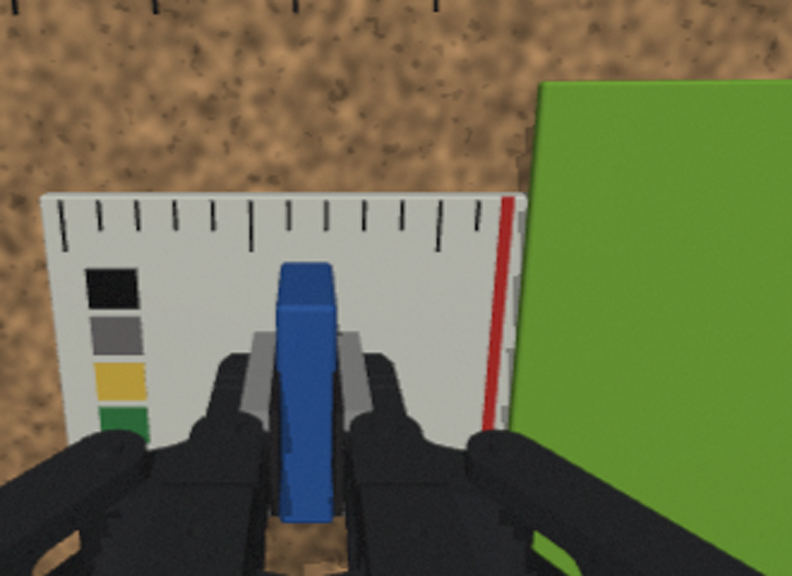

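The front edge is now under the leaf. Red line centre runs (508,197)-(489,430), leaf free edge (541,85)-(512,430).

Run:
```python
from h import *
W=lambda x,y,z:atz('w4',(190+x/2.4-.3,100+y/2.4-.3),z)
zt=.0178;y=np.radians(-10.4);u=np.array([np.cos(y),np.sin(y),0]);n=np.array([-u[1],u[0],0])
r1,r2=W(508,197,zt),W(489,430,zt);l1,l2=W(541,85,.025),W(512,430,.025);bl=W(42,195,zt)
print('red',r1@u,r2@u,'leaf',l1@u,l2@u,'back',bl@u,'y plate',bl@n-.04,'leaf',l1@n-.065)
yaw=lambda e:np.degrees(np.arctan2(-e[0],e[1]));print(yaw(r1-r2),yaw(l1-l2))
```

```text
red 0.5117223445780817 0.5119664862706996 leaf 0.5142953153063106 0.5152351850546252 back 0.40716537470149156 y plate 0.29871570793279945 leaf 0.2979953959718293
-10.165564726081112 -9.728069382980399
```

Call:
{"op": "arm_command", "data": {
  "commands": [
    [[0.05,0,0],[0,0,0]],
    [[0.043,0,0],[0,0,0]],
    [[0,0,0],[0,0,0]],
    [[0,0,0],[0,0,0]],
    [[0,0,0],[0,0,0]]
  ],
  "force": 110
}}

```text
time_s: 10.82
ee_pos: [0.515, 0.2087, 0.0231]
tcp_rot: [3.142, 0.0, -0.185]
ft_force: [-0.4, 0.7, -0.1]
finger_gap: 0.0097
```

Call:
{"op": "arm_command", "data": {
  "commands": [
    [[0,0,0.02],[0,0,0]],
    [[0,0,0.02],[0,0,0]],
    [[0,0,0.01],[0,0,0]],
    [[0,0,0],[0,0,0]],
    [[0,0,0],[0,0,0]]
  ]
}}

```text
time_s: 11.23
ee_pos: [0.515, 0.2087, 0.0223]
tcp_rot: [-3.141, -0.001, -0.185]
ft_force: [-3.2, -1.3, 8.3]
finger_gap: 0.0097
```

Call:
{"op": "arm_command", "data": {
  "commands": [
    [[0,0,0.02],[0,0,0]],
    [[0,0,0.02],[0,0,0]],
    [[0,0,0],[0,0,0]],
    [[0,0,0],[0,0,0]],
    [[0,0,0],[0,0,0]]
  ]
}}

```text
time_s: 11.65
ee_pos: [0.5151, 0.2087, 0.0223]
tcp_rot: [-3.141, -0.002, -0.185]
ft_force: [-7.0, -1.4, 20.7]
finger_gap: 0.0098
```

Call:
{"op": "arm_command", "data": {
  "commands": [
    [[0,0,0.01],[0,0,0]],
    [[0,0,0.01],[0,0,0]],
    [[0,0,0],[0,0,0]],
    [[0,0,0],[0,0,0]],
    [[0,0,0],[0,0,0]]
  ]
}}

```text
time_s: 12.07
ee_pos: [0.5151, 0.2087, 0.0223]
tcp_rot: [-3.141, -0.002, -0.185]
ft_force: [-9.0, -2.3, 26.8]
finger_gap: 0.0097
```

Run:
```python
from h import *
s=bot.get_state();print(s['time_s'],s['ee_pos'],s['tcp_rot'],s['ft_force'],s['torque'])
snap('wrist','w5',(190,100,520,340),2.4);snap('side','d5',(250,110,450,260),4);snap('scene','s5')
```

```text
12.0667 [0.51512532 0.20872859 0.02225265] [-3.14087616e+00 -2.03261462e-03 -1.85305331e-01] [-8.9583074  -2.26475225 26.83585145] [-0.51764411  1.97524338  0.03040911]
```

View pics/w5.png

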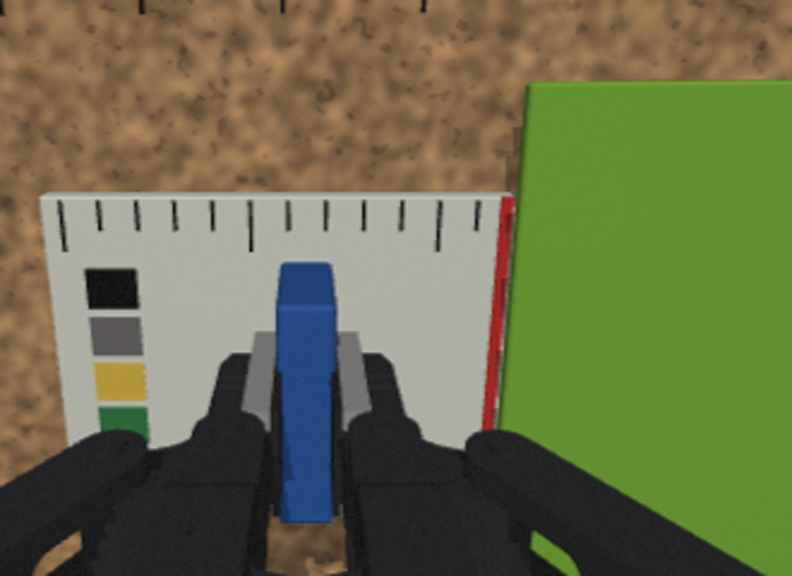

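View pics/d5.png

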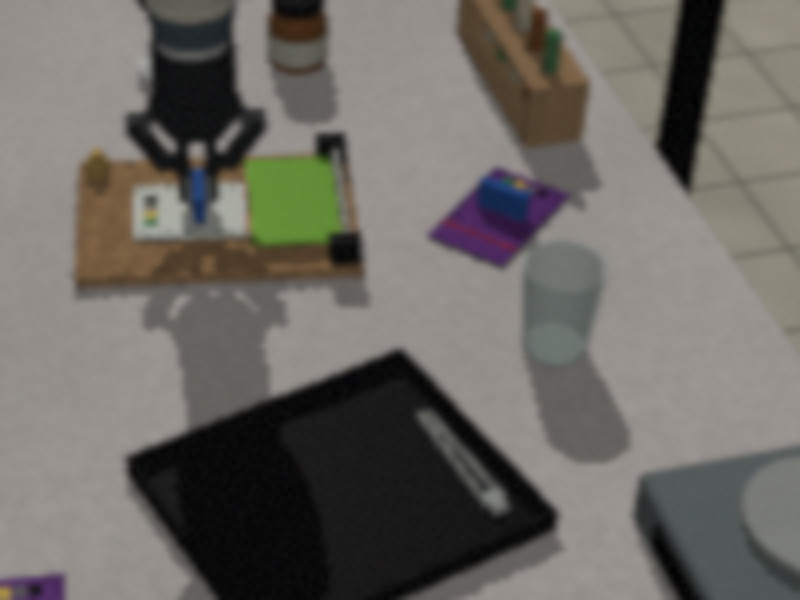

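The wrist crop shows the red line (508,197)-(489,430) hugging the leaf edge (529,84)-(501,430). The side crop shows the leaf level, with forceps, weight and beaker in place. I'll check what gap is left.

Run:
```python
from h import *
W=lambda x,y,z:atz('w5',(190+x/2.4-.3,100+y/2.4-.3),z)
zt=.017;y=np.radians(-10.4);u=np.array([np.cos(y),np.sin(y),0])
r1,r2=W(508,197,zt),W(489,430,zt)
for z in(.021,.025):
  l1,l2=W(528,85,z),W(500.5,430,z); print('red',r1@u,r2@u,'leaf',l1@u,l2@u)
print('back+105',W(42,195,zt)@u+.105)
a,b=(cv2.imread(f'pics/{n}_raw.png').astype(int) for n in('side1','d5'))
```

```text
red 0.5145046281337712 0.5147547803812463 leaf 0.515444838669151 0.5163233734047008
red 0.5145046281337712 0.5147547803812463 leaf 0.5141583904623094 0.5150126534887549
back+105 0.514920604536258
```

Run:
```python
from h import *
print(bot.job_done());s=bot.get_state();print(s['time_s'],s['ee_pos'],s['tcp_rot'],s['ft_force'])
```

```text
the job is handed in; nothing more can be done
None
the job is handed in; nothing more can be done
```

I lifted the white scale plate out of the tray by its blue grip and slid its front edge under the middle of the green leaf. I then pressed it flat on the board and handed the job in at about 12.2 s, still gripping (110 N commanded) and pressing.

My last checks before handing in:
- **Red line:** it is within about 1 mm of the leaf's free edge. The exact figure depends on whether I compare it with the leaf's top or bottom edge.
- **Squareness and centring:** the plate is within about 0.5° of square to the leaf and about 1 mm of its middle, measured just before the last 3 mm of slide.
- **Pressing:** the downward push is steady at about 27 N, with a sideways reaction of about 9 N from the board. The tool's height matches a plate lying flat, within about 0.1 mm, and its tilt is 0.002 rad.
- **Leaf and other things:** in the last side picture the leaf looks level, and the forceps, weight and beaker look unmoved. I judged this by eye, and the petri dish and wash bottle were not in that view.

Two readings disagreed slightly: the leaf's direction came out between -9.2° and -10.7° depending on the view. I therefore judged squareness by comparing the plate and leaf within the same picture. No check failed, and the state could not be read after the job was handed in.

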